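Book in a weighed load: print, count, tare

ROBOT

A 6-joint arm with a two-finger parallel gripper is mounted at the origin on the work surface. World frame = base frame: x ahead of the robot, y to its left, z up, the work surface at z = 0. Lengths are in mm, angles in degrees, forces in N, time in s.
With the tool pointing down it reaches from about 300 to 850 mm from the base axis. Payload 4.2 kg.
Tool frame: the origin (TCP) lies midway between the tips of the shut fingers; the grasp point (between the pads) lies 19 mm behind it; z points along the fingers, y is the line along which they close (so a half turn about z gives the same grasp; the last joint's range is limited). The gripper opens to 91 mm and grips with 3 to 60 N. Pads are 32 mm wide; open, the fingers measure 118 mm over their backs; the gripper's body (76 mm by 178 mm) begins 60 mm behind the grasp point.
Start: joints at [66.119, 18.312, 89.639, -0, 72.044, -1.146], TCP at [222.223, 530.339, 213.976] pointing down, gripper open.
Joint ranges: [-177.97, 177.97], [-48.28, 115.42], [12.27, 149.76], [-77.06, 257.06], [2.81, 150.46], [-146.56, 146.56]. Speed limits (degrees/s): [147.25, 147.25, 180, 180, 180, 180].

INTERFACE

Orientations are given as [roll, pitch, yaw] about the fixed x, y, z axes, in that order (R = Rz(yaw) Ry(pitch) Rx(roll)).
In Python, from workcell import state, grab_frame, camera_model, workorder gives the robot as it stands.
- The arm moves only by the tool carry_out, never from a script. Its argument "commands" is a list of rows, each a list of 7 numbers: the turn, a rotation vector about the tool's x, y, z in degrees, then the shift along the tool's x, y, z in mm, then the opening, from -1 (shut) to 1 (fully open). In form: [[ax, ay, az, dx, dy, dz, hand], ...]. A call has 1 to 20 rows; each row is the pose to reach, as a shift and turn from the pose commanded when the call began, along the tool's axes at that moment; what a row does not reach only later rows make up. A row lasts 1/10 s, in which the tool goes at most 50 mm and 8.59 degrees, less where a joint would pass 70% of its speed; a pose out of reach is approached as far as the arm can. A call with a gripper value outside its range is refused whole. The fingers move at their own pace and stop on an object; "force" is the grip in N (left out, the last holds). Time passes only in rows, so rows that repeat a pose let the fingers close. It gives the time, the measured TCP pose, the force, the opening and the grip force at its end, in the units of the state.
- state(): the state, without advancing time (a new reading comes with each control period).
- grab_frame(name): name is "side" or "top" or "wrist"; returns the picture (480x640x3 uint8, red, green, blue); there is no depth.
- camera_model(name): a dict with "fx", "fy", "cx", "cy" (pixels), "origin" and "rotation" of the camera in the world; the wrist camera has in their place "mount" (4x4, takes a point from camera to tool coordinates, whose origin is the TCP and whose axes are the flange's). Camera axes: x right, y up, looking along -z (the intrinsics and any distortion apply to the point x, -y, -z); pixel columns grow to the right and rows downward; lengths in mm; the calibration is good to about 2 mm. A picture is of the moment at which its call begins: read the wrist's pose just before it. camera_model takes no time and is no camera call.
- workorder.job_done(): hands the job in; it is judged then, once.
The state is a dict: "time_s": time; "qpos": joint angles; "qvel": joint speeds; "effort": joint torques, N m; "ee_pos": TCP position; "ee_rot": TCP orientation; "force": force on the tool from outside, world axes, zero at the start; "torque": the same for the moment, N m; "gripper_width": finger opening in mm; "gripper_force": force on a finger pad.
Only numpy, scipy, OpenCV 4.12 (cv2) and the standard library are available. Lean on these libraries where they do the work, as an engineer would, in place of code of your own. Each camera call takes 0.05 s, during which the arm holds its last target. There are 200 camera calls.

TASK

The plugs on the bench scale have been weighed: book them in by pressing the scale's print key (the square one at the right-hand end of the row, seen from the robot), then click the tally counter by pressing down its plunger, and then press the tare key (the wide bar at the left-hand end of the row), so that the scale is ready for the next plug. Press each one down lightly with the fingertips and let it come up again, one at a time and no other key, without touching the pan or the plugs that stand on it. Do not pick anything up: the counter stays standing where it is, and everything else on the bench is left alone.

Things in the scene. Friction and masses are not known exactly. Their poses are not given: they have to be found in the camera images.
- scale: bench scale, fixed, 300 mm deep (x), 260 mm wide (y); origin under its centre at counter level, x to its back (away from the robot, within 0.2 rad), y to the left. In front a level key deck 50 mm high; keys in a row 122 mm before the origin, from the left: wide bar (tare), small round (power), small round (unit), square (print). Behind them the display (from x -88 mm, 85 mm high) and the pan.
- key_print_top (a point): centre of the top of the PRINT key: the square key, 22 x 22 mm, at the right-hand end of the row (y -85 mm in the scale's frame), its top 9 mm above the deck, 59 mm above the counter. The next key to it, small and round, is 57 mm away.
- key_print (a joint): print key, plain grey, its top still 4 mm above the deck when fully down. Its joint reads 0 when up and 0.005 m when fully down; spring, 1.5 N at the start to 5 N at the bottom, soft stop there (over 20 N is too hard), comes up by itself. It counts as pressed beyond 3 mm.
- key_tare_top (a point): centre of the top of the TARE key: the wide bar, 46 mm along the row by 18 mm, at the left-hand end of the row (y +85 mm), its top 9 mm above the deck, 59 mm above the counter. The next key to it, small and round, is 57 mm away.
- key_tare (a joint): tare key, plain grey, its top still 4 mm above the deck when fully down. Its joint reads 0 when up and 0.005 m when fully down; spring, 1.5 N at the start to 5 N at the bottom, soft stop there (over 20 N is too hard), comes up by itself. It counts as pressed beyond 3 mm.
- key_power (a joint): power key, small and round, 18 mm across, at y +28 mm in the scale's frame, same height, travel and spring as the others. Must not be pressed.
- key_unit (a joint): unit key, small and round, 18 mm across, at y -28 mm in the scale's frame, same height, travel and spring as the others. Must not be pressed.
- pan: the scale's steel pan, 190 x 220 mm, its top face 82 mm above the counter; its origin is 12 mm below that face, under the pan's centre, 55 mm behind the scale's origin. Three plugs stand on it. Must not be touched.
- tally: desk tally counter, loose, about 0.5 kg, left or right of the scale: foot plate 95 x 80 x 8 mm, aluminium case 72 x 62 mm, its flat top 50 mm up, with four white number wheels in a dark window in front, a round plunger behind, a black reset knob low on the right. Origin at the centre of its underside, x to its back (away from the robot, within 0.5 rad), y to its left.
- tally_plunger_top (a point): centre of the top of the tally counter's plunger, a plain steel disc 22 mm across, 67 mm above the counter, 14 mm behind the counter's centre, 13 mm above the collar that surrounds it (26 mm across).
- tally_plunger (a joint): the tally's plunger: 0 when up, 0.006 m when fully down; spring, 1.5 N at the start to 5 N at the bottom, soft stop there (over 20 N is too hard), comes up by itself. It counts as pressed beyond 3.5 mm.
- pan_plug_a: nylon valve plug on the pan, flange 70 mm across, stem 40 mm across, 70 mm tall (its top 152 mm above the counter); origin at the centre of its underside. Stands in the left front part of the pan, part of the load being weighed. Must not be touched.
- pan_plug_b: the same, in the right front part of the pan.
- pan_plug_c: the same, in the middle of the back part of the pan.
- plug_a: loose nylon valve plug standing on the counter, round foot, flange 76 mm across, hollow stem 48 mm across, 85 mm tall; origin at the centre of its underside. Bystander: leave it alone.
- plug_b: loose nylon valve plug standing on the counter, round foot, flange 76 mm across, hollow stem 44 mm across, 75 mm tall; origin at the centre of its underside. Bystander: leave it alone.
- plug_c: loose nylon valve plug standing on the counter, round foot, flange 76 mm across, hollow stem 34 mm across, 68 mm tall; origin at the centre of its underside. Bystander: leave it alone.
- plug_d: loose nylon valve plug standing on the counter, round foot, flange 72 mm across, hollow stem 50 mm across, 80 mm tall; origin at the centre of its underside. Bystander: leave it alone.
- jar: squat round jar of O-rings, greyish clear sides and a broad white lid, 76 mm across, 59 mm tall, loose, on the other side of the scale from the tally counter; origin at the centre of its underside. Bystander: leave it alone.
- caliper: digital caliper lying flat on the right part of the counter, 235 mm long; origin under the middle of its beam. Bystander: leave it alone.
- pick: O-ring pick with a black handle, 170 mm long, lying on the left part of the counter; origin at its underside. Bystander: leave it alone.
There are look-alikes about, which are no part of the job. What is shaped like the tally but blue or pink is not meant.

How it is judged:
By the outcome, as a careful person would: the job done as asked, in the order asked, and still so for the second after the job is handed in, with the robot touching nothing.
It also fails if it takes over 48 s, if anything falls off the work surface, if the arm or the gripper's body presses on something with over 40 N, if the wrist force passes 120 N, or if a joint passes its speed limit or range.

## Working session

There is one attempt and no reset: what is moved stays moved. The work goes in short steps, Python scripts to look and compute and a tool call to move; the robot and the scene stay as the last step left them, time stands still between calls to the robot, and variables do not carry over. Pictures are saved under pics/ and viewed, at most 10 in all, crops included, and the job is handed in when it is done.

Besides the shell and the picture viewer there is one more tool, called after "Emit:" as name(argument=value, ...) on one line, values as JSON. carry_out: Moves the arm, as the interface text tells. Its arguments: {"type":"object","properties":{"commands":{"type":"array"},"force":{"type":"number"}},"required":["commands"]}

```bash
mkdir -p pics
python3 - <<'E'
from workcell import *
import cv2
for n in("top","side"):
    cv2.imwrite(f"pics/{n}1.png",grab_frame(n)[:,:,::-1]); print(n,camera_model(n))
s=state();print(s); print(camera_model("wrist"))
E
```

```text
top {'fx': 463.43616978671236, 'fy': 463.43616978671236, 'cx': 323.9327037997484, 'cy': 240.96217866163076, 'origin': array([ 397.44503299,   41.18381557, 1278.52677599]), 'rotation': array([  8.0854921 ,  -0.19023281, -88.56223284])}
side {'fx': 589.5388559057781, 'fy': 589.5388559057781, 'cx': 317.8439508719938, 'cy': 233.83421012921653, 'origin': array([-185.93548619, 1042.40238575, 1307.48254396]), 'rotation': array([  45.33990036,    0.71837385, -144.85355314])}
{'time_s': 0.1, 'qpos': array([ 6.61194141e+01,  1.83475900e+01,  8.96991941e+01, -3.19813254e-04,
        7.20441651e+01, -1.14605370e+00]), 'qvel': array([ 0.06982168, -0.14577391, -0.05196289, -0.00399538,  0.00201102,
        0.04043168]), 'effort': array([-1.51242395e-03, -4.13329589e+01, -2.32510650e+01,  7.27124163e-02,
        4.21103602e-02, -4.85180954e-05]), 'ee_pos': array([222.03484982, 529.91128158, 213.20975123]), 'ee_rot': array([-1.79909063e+02, -1.51506290e-03,  1.57265565e+02]), 'force': array([-0.03632842,  0.12324483, -0.5064298 ]), 'torque': array([ 0.06566847, -0.01417055, -0.02692511]), 'gripper_force': 0.0, 'gripper_width': 91.37109025639619}
{'fx': 395.64463421076925, 'fy': 395.64463421076925, 'cx': 311.3932163851995, 'cy': 239.72218270265626, 'mount': array([[-8.01068101e-04,  9.61152801e-01,  2.76015672e-01,
         7.77068758e+01],
       [ 9.99999592e-01,  8.85006580e-04, -1.79550599e-04,
        -9.66152218e-01],
       [-4.16851247e-04,  2.76015416e-01, -9.61153118e-01,
        -1.70246736e+02],
       [ 0.00000000e+00,  0.00000000e+00,  0.00000000e+00,
         1.00000000e+00]])}
```

View pics/top1.png

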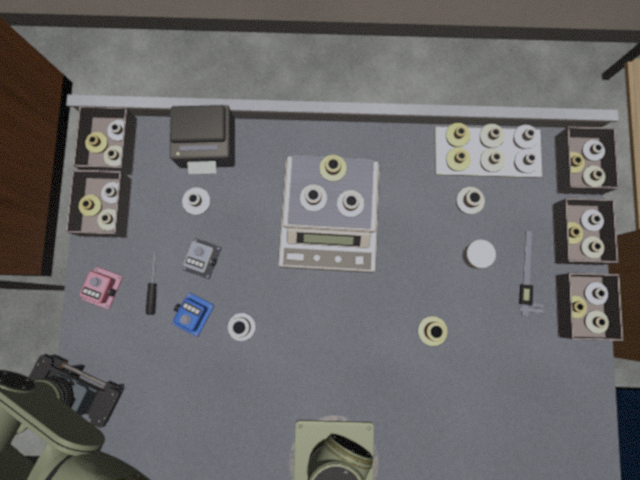

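View pics/side1.png

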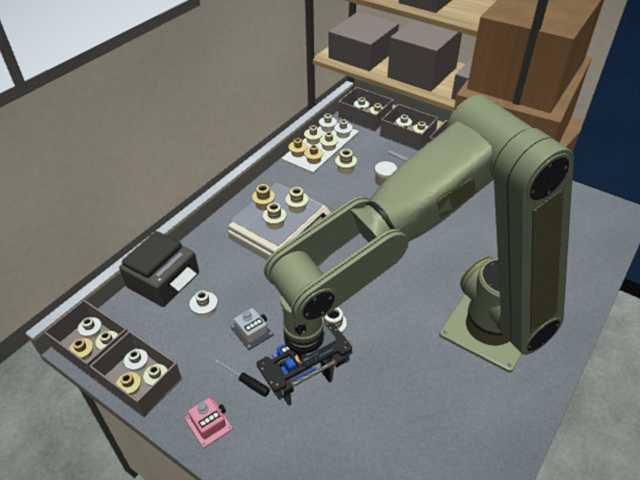

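The top view shows the scale at about (330,213), with its key row on row ~258: bar at (295,257), round keys at (317,258) and (338,259), and the square at (362,261). There are three tally-like things: grey (202,257), blue (192,313) and pink (100,287). By the description the grey one is meant, and it stands left of the scale with the jar at (480,254) on the other side. I'll check this in one close crop.

```bash
cat > h.py <<'E'
import numpy as np,cv2
from scipy.spatial.transform import Rotation as R
from workcell import *
def cam(name,s=None):
    m=camera_model(name)
    if name=="wrist":
        T=m["mount"]; Rt=R.from_euler("xyz",s["ee_rot"],degrees=True).as_matrix()
        return m,Rt@T[:3,3]+s["ee_pos"],Rt@T[:3,:3]
    return m,np.array(m["origin"]),R.from_euler("xyz",m["rotation"],degrees=True).as_matrix()
def plane(c,u,v,z):
    m,o,r=c; d=r@np.array([(u-m["cx"])/m["fx"],-(v-m["cy"])/m["fy"],-1]); return o+d*(z-o[2])/d[2]
def proj(c,p):
    m,o,r=c; q=r.T@(np.array(p)-o); return np.array([m["cx"]-m["fx"]*q[0]/q[2],m["cy"]+m["fy"]*q[1]/q[2]])
E
python3 - <<'E'
from h import *
c=cam("top"); im=cv2.imread("pics/top1.png")
for n,u,v,z in[("tare",295,257,59),("pow",317,258,59),("unit",338,259,59),("print",362,261,59),("plunger",204,250,67)]: print(n,plane(c,u,v,z).round(1))
cv2.imwrite("pics/crop.png",cv2.resize(im[230:345,170:390],None,fx=3.6,fy=3.6,interpolation=cv2.INTER_CUBIC))
E
```

```text
tare [526.  116.9  59. ]
pow [524.8  58.7  59. ]
unit [523.5   3.1  59. ]
print [519.9 -60.4  59. ]
plunger [537.5 356.3  67. ]
```

View pics/crop.png

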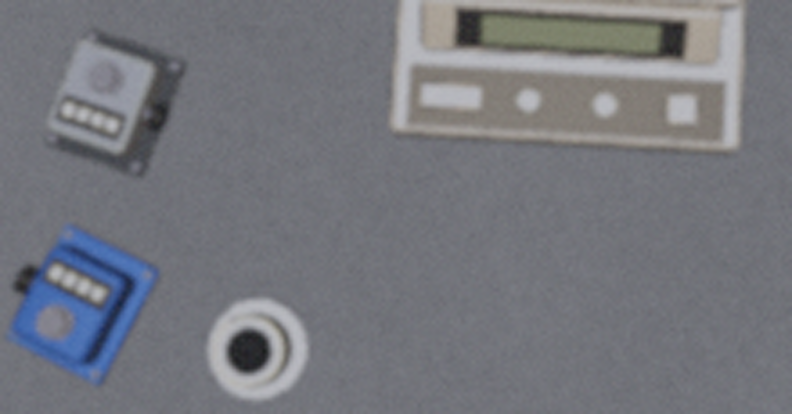

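The crop shows a grey tally with a plain disc plunger at crop (106,77), which is top px (199.4,251.4). The blue look-alike is nearer the robot. In the key row, the bar is at (451,97), the round keys at (528,100) and (605,105), and the square print key at (682,109). I'll refine these centroids and work out the move to hover over print.

```bash
cat >> h.py <<'E'
def togo(p,yaw,s=None):
    s=s or state(); Rt=R.from_euler("xyz",s["ee_rot"],degrees=True); 
    t=R.from_euler("xyz",[180,0,yaw],degrees=True)
    return (Rt.inv()*t).as_rotvec(degrees=True).round(1), Rt.inv().apply(np.array(p)-s["ee_pos"]).round(1)
E
python3 - <<'E'
from h import *
c=cam("top"); f=lambda x,y:(170+(x+.5)/3.6-.5,230+(y+.5)/3.6-.5)
P={n:plane(c,*f(x,y),z) for n,x,y,z in[("tare",451,97,59),("pow",528,100,59),("unit",605,105,59),("print",682,109,59),("plunger",106,77,67)]}
for n in P: print(n,P[n].round(1))
print([np.linalg.norm(P[a]-P[b]).round(1) for a,b in(("tare","pow"),("pow","unit"),("unit","print"))])
print(togo([P["print"][0],P["print"][1],210],180))
E
```

```text
tare [527.1 117.2  59. ]
pow [526.3  60.5  59. ]
unit [524.    3.9  59. ]
print [522.5 -52.7  59. ]
plunger [534.5 369.1  67. ]
[np.float64(56.6), np.float64(56.7), np.float64(56.6)]
(array([ -0.1,  -0. , -22.7]), array([-502.3, -421.2,    3.9]))
```

Emit:
carry_out(commands=[[0, 0, -22.7, -502, -421, 0, -1], [0, 0, -22.7, -502, -421, 0, -1], [0, 0, -22.7, -502, -421, 0, -1], [0, 0, -22.7, -502, -421, 0, -1], [0, 0, -22.7, -502, -421, 0, -1], [0, 0, -22.7, -502, -421, 0, -1], [0, 0, -22.7, -502, -421, 0, -1], [0, 0, -22.7, -502, -421, 0, -1], [0, 0, -22.7, -502, -421, 0, -1], [0, 0, -22.7, -502, -421, 0, -1], [0, 0, -22.7, -502, -421, 0, -1], [0, 0, -22.7, -502, -421, 0, -1], [0, 0, -22.7, -502, -421, 0, -1], [0, 0, -22.7, -502, -421, 0, -1], [0, 0, -22.7, -502, -421, 0, -1], [0, 0, -22.7, -502, -421, 0, -1], [0, 0, -22.7, -502, -421, 0, -1], [0, 0, -22.7, -502, -421, 0, -1]])

```text
time_s: 1.9
ee_pos: [522.0, -50.6, 214.1]
ee_rot: [180.0, 0.0, -179.9]
force: [-0.4, -0.8, -0.1]
gripper_width: 0.3
gripper_force: 0.0
```

Run:
```python
from h import *
s=state(); im=grab_frame("wrist"); cv2.imwrite("pics/w1.png",im[:,:,::-1]); c=cam("wrist",s)
print(s["time_s"],s["ee_pos"],s["ee_rot"],s["force"],s["gripper_width"])
for p in([527,117,59],[526,60.5,59],[524,4,59],[522.5,-53,59]): print(proj(c,p).round(1))
```

```text
1.9 [522.0005183  -50.56770779 214.13578918] [ 1.79983100e+02  4.34977943e-03 -1.79917128e+02] [-0.4145899  -0.81153773 -0.08659243] 0.3385858086315414
[509.9 228. ]
[443.5 226.9]
[377.  224.5]
[309.6 222.8]
```

View pics/w1.png

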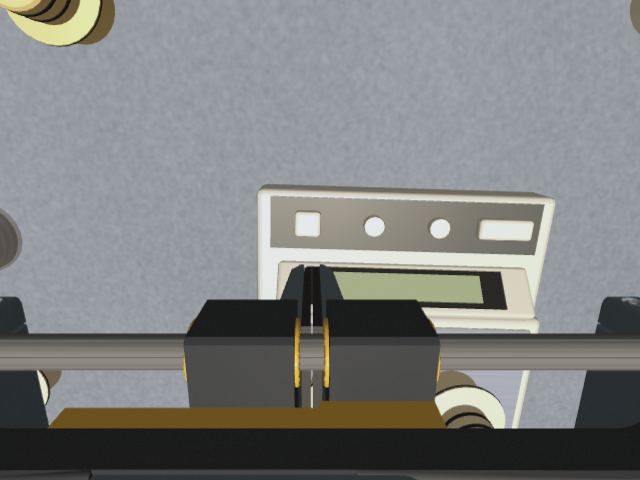

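The wrist view shows the print key at (307,224), the round keys at (374,226) and (440,229), and the tare bar at (506,230). All lie within 4 px of prediction, with the fingers shut behind them. Next I'll take the exact centroids.

Run:
```python
from h import *
s=state(); c=cam("wrist",s); im=cv2.imread("pics/w1.png"); 
m=(cv2.inRange(im,(205,)*3,(255,)*3)); m[:200]=0;m[247:]=0;m[:,:275]=0;m[:,541:]=0
n,l,st,ce=cv2.connectedComponentsWithStats(m)
P=[]
for i in range(1,n):
    if st[i,4]>150:
        p=plane(c,*ce[i],59); print(st[i],ce[i].round(1),p.round(1)); 
        if st[i,1]>205: P.append(p)
for p in P: print(togo([p[0],p[1],70],180,s))
```

```text
[296 214  23  22 481] [307.2 224.4] [524.  -55.2  59. ]
[365 217  19  19 278] [374.2 226.3] [525.7   1.6  59. ]
[431 219  19  19 274] [439.8 228.3] [527.4  57.4  59. ]
[481 222  52  18 822] [506.2 230.2] [529.1 113.9  59. ]
(array([0. , 0. , 0.1]), array([ -1.9,  -4.5, 144.2]))
(array([0. , 0. , 0.1]), array([ -3.6,  52.3, 144.2]))
(array([0. , 0. , 0.1]), array([ -5.4, 108.1, 144.2]))
(array([0. , 0. , 0.1]), array([ -7.2, 164.6, 144.2]))
```

The spacing is 57/56/57 mm, and the wrist and top views agree within 3 mm. I'll descend over print to about 7 mm above it.

Emit:
carry_out(commands=[[0, 0, 0, -1.5, -3.5, 40, -1], [0, 0, 0, -1.5, -3.5, 80, -1], [0, 0, 0, -1.5, -3.5, 115, -1], [0, 0, 0, -1.5, -3.5, 135, -1], [0, 0, 0, -1.5, -3.5, 148, -1], [0, 0, 0, -1.5, -3.5, 148, -1], [0, 0, 0, -1.5, -3.5, 148, -1], [0, 0, 0, -1.5, -3.5, 148, -1]])

```text
time_s: 2.75
ee_pos: [524.9, -55.3, 67.1]
ee_rot: [-180.0, 0.1, 180.0]
force: [-0.2, 0.4, -0.0]
gripper_width: 0.6
gripper_force: 0.0
```

Emit:
carry_out(commands=[[0, 0, 0, 0, 0, 3, -1], [0, 0, 0, 0, 0, 6, -1], [0, 0, 0, 0, 0, 8, -1], [0, 0, 0, 0, 0, 9, -1], [0, 0, 0, 0, 0, 9, -1], [0, 0, 0, 0, 0, 9, -1]])

```text
time_s: 3.35
ee_pos: [524.2, -55.5, 57.2]
ee_rot: [180.0, 0.0, 180.0]
force: [0.1, 0.2, 2.5]
gripper_width: 0.4
gripper_force: 1.4
```

Emit:
carry_out(commands=[[0, 0, 0, 0, 0, 1, -1], [0, 0, 0, 0, 0, 2, -1], [0, 0, 0, 0, 0, 2.8, -1], [0, 0, 0, 0, 0, 2.8, -1], [0, 0, 0, 0, 0, 2.8, -1]])

```text
time_s: 3.85
ee_pos: [524.2, -55.4, 54.3]
ee_rot: [180.0, 0.0, 180.0]
force: [-0.1, -0.2, 4.8]
gripper_width: 0.4
gripper_force: 2.4
```

Force was 4.8 N at about 4.7 mm, so print is pressed. Now up and over to the tally.

Emit:
carry_out(commands=[[0, 0, 0, 0, 0, -10, -1], [0, 0, 0, 0, 0, -50, -1], [0, 0, 0, 0, 0, -100, -1], [0, 0, 0, 0, 0, -150, -1], [0, 0, 0, -5, 45, -160, -1], [0, 0, 0, -9, 423, -160, -1], [0, 0, 0, -9, 423, -160, -1], [0, 0, 0, -9, 423, -160, -1], [0, 0, 0, -9, 423, -160, -1], [0, 0, 0, -9, 423, -160, -1], [0, 0, 0, -9, 423, -160, -1], [0, 0, 0, -9, 423, -160, -1], [0, 0, 0, -9, 423, -160, -1], [0, 0, 0, -9, 423, -160, -1], [0, 0, 0, -9, 423, -160, -1], [0, 0, 0, -9, 423, -160, -1], [0, 0, 0, -9, 423, -160, -1]])

```text
time_s: 5.55
ee_pos: [533.4, 366.1, 214.4]
ee_rot: [-180.0, -0.0, 179.9]
force: [-0.4, 0.8, 0.6]
gripper_width: 0.1
gripper_force: 0.0
```

Run:
```python
from h import *
s=state(); im=grab_frame("wrist"); cv2.imwrite("pics/w2.png",im[:,:,::-1]); c=cam("wrist",s)
print(s["time_s"],s["ee_pos"],s["ee_rot"],s["force"])
print(proj(c,[534.5,369,67]))
```

```text
5.55 [533.41803795 366.08506319 214.42427341] [-1.79979428e+02 -4.78626302e-03  1.79874318e+02] [-0.38080272  0.84088783  0.61945715]
[316.17648133 225.67323696]
```

View pics/w2.png

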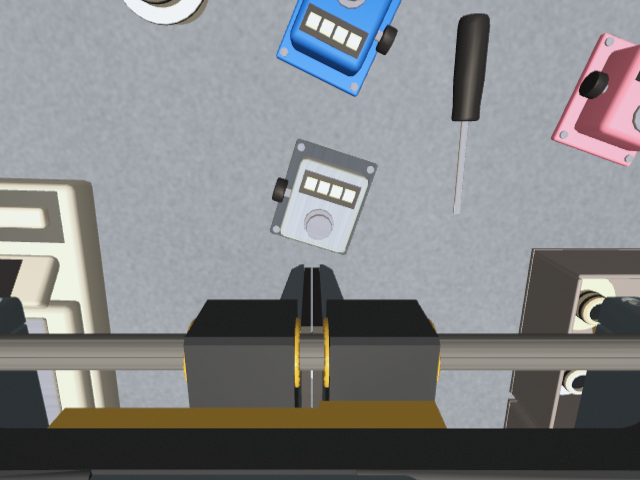

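The wrist view shows the grey tally's disc at about (319,227), against a prediction of (316,226). That puts the plunger near (535,370). Descending.

Emit:
carry_out(commands=[[0, 0, 0, -1.5, 4.5, 40, -1], [0, 0, 0, -1.5, 4.5, 80, -1], [0, 0, 0, -1.5, 4.5, 115, -1], [0, 0, 0, -1.5, 4.5, 132, -1], [0, 0, 0, -1.5, 4.5, 139, -1], [0, 0, 0, -1.5, 4.5, 142, -1], [0, 0, 0, -1.5, 4.5, 142, -1], [0, 0, 0, -1.5, 4.5, 142, -1]])

```text
time_s: 6.4
ee_pos: [535.6, 372.4, 73.7]
ee_rot: [179.9, 0.1, 179.9]
force: [0.3, 1.2, 0.5]
gripper_width: 0.7
gripper_force: 0.0
```

Emit:
carry_out(commands=[[0, 0, 0, 0, 0, 2, -1], [0, 0, 0, 0, 0, 4, -1], [0, 0, 0, 0, 0, 5, -1], [0, 0, 0, 0, 0, 6, -1], [0, 0, 0, 0, 0, 6, -1], [0, 0, 0, 0, 0, 6, -1]])

```text
time_s: 7.0
ee_pos: [534.8, 372.1, 66.3]
ee_rot: [180.0, 0.0, 180.0]
force: [-0.5, -0.4, 2.1]
gripper_width: 0.3
gripper_force: 0.9
```

Emit:
carry_out(commands=[[0, 0, 0, 0, 0, 1, -1], [0, 0, 0, 0, 0, 2, -1], [0, 0, 0, 0, 0, 3, -1], [0, 0, 0, 0, 0, 4, -1], [0, 0, 0, 0, 0, 4, -1], [0, 0, 0, 0, 0, 4, -1]])

```text
time_s: 7.6
ee_pos: [534.8, 372.1, 62.4]
ee_rot: [180.0, 0.0, 180.0]
force: [-1.6, 0.0, 4.1]
gripper_width: 0.6
gripper_force: 2.1
```

Emit:
carry_out(commands=[[0, 0, 0, 0, 0, 0.8, -1], [0, 0, 0, 0, 0, 0.8, -1], [0, 0, 0, 0, 0, 0.8, -1]])

```text
time_s: 7.9
ee_pos: [534.8, 372.1, 61.5]
ee_rot: [180.0, 0.0, 180.0]
force: [-1.3, -0.3, 5.2]
gripper_width: 0.3
gripper_force: 2.4
```

Force was 5.2 N at about 5.5 mm, so the tally is clicked. Now up and over to tare at about (528,115).

Emit:
carry_out(commands=[[0, 0, 0, 0, 0, -10, -1], [0, 0, 0, 0, 0, -50, -1], [0, 0, 0, 0, 0, -100, -1], [0, 0, 0, 0, 0, -150, -1], [0, 0, 0, 6.5, -45, -153, -1], [0, 0, 0, 6.5, -257, -153, -1], [0, 0, 0, 6.5, -257, -153, -1], [0, 0, 0, 6.5, -257, -153, -1], [0, 0, 0, 6.5, -257, -153, -1], [0, 0, 0, 6.5, -257, -153, -1], [0, 0, 0, 6.5, -257, -153, -1], [0, 0, 0, 6.5, -257, -153, -1], [0, 0, 0, 6.5, -257, -153, -1]])

```text
time_s: 9.2
ee_pos: [528.3, 116.6, 214.2]
ee_rot: [180.0, -0.0, -179.9]
force: [1.1, -0.2, -0.5]
gripper_width: 0.4
gripper_force: 0.0
```

Run:
```python
from h import *
s=state(); im=grab_frame("wrist"); cv2.imwrite("pics/w3.png",im[:,:,::-1]); c=cam("wrist",s)
print(s["time_s"],s["ee_pos"],s["force"])
im=im[:,:,::-1]; m=cv2.inRange(im,(205,)*3,(255,)*3)
n,l,st,ce=cv2.connectedComponentsWithStats(m)
for i in range(1,n):
    if 150<st[i,4]<1500: p=plane(c,*ce[i],59); print(st[i],ce[i].round(1),p.round(1),togo([p[0],p[1],67],180,s)[1])
```

```text
9.2 [528.25005044 116.57038425 214.24024981] [ 1.06081873 -0.24652333 -0.48031462]
[ 445    0   84   31 1243] [483.4  15.2] [371.7 242.3  59. ] [156.4 125.8 147.3]
[ 98 207  23  21 449] [109.3 216.9] [523.7 -54.4  59. ] [   4.7 -171.1  147.1]
[168 210  19  19 275] [177.  218.9] [525.4   2.4  59. ] [   3.  -114.3  147.2]
[234 212  19  19 280] [243.2 220.8] [527.1  58.1  59. ] [  1.2 -58.5 147.2]
[286 214  50  19 839] [310.4 222.9] [528.8 114.8  59. ] [ -0.6  -1.8 147.2]
[ 78 301 125   6 227] [145.2 303.5] [603.2 -33.4  59. ] [ -74.8 -150.1  147.1]
[ 73 311 125  22 654] [127.4 315.2] [614.7 -50.8  59. ] [ -86.3 -167.5  147.1]
[  94  371   83   36 1338] [139.1 384.7] [688. -49.  59.] [-159.5 -165.9  147.1]
[550 371  34  22 514] [567.1 380.7] [683.6 359.8  59. ] [-155.7  242.9  147.4]
```

The tare bar measures (528.8, 114.8), and the tool is within 2 mm of it. Descending.

Emit:
carry_out(commands=[[0, 0, 0, 0, -1, 40, -1], [0, 0, 0, 0, -1, 80, -1], [0, 0, 0, 0, -1, 115, -1], [0, 0, 0, 0, -1, 135, -1], [0, 0, 0, 0, -1, 148, -1], [0, 0, 0, 0, -1, 148, -1], [0, 0, 0, 0, -1, 148, -1], [0, 0, 0, 0, -1, 148, -1]])

```text
time_s: 10.05
ee_pos: [528.9, 114.8, 67.3]
ee_rot: [180.0, 0.1, -180.0]
force: [0.3, 1.0, 0.2]
gripper_width: 0.4
gripper_force: 0.0
```

Emit:
carry_out(commands=[[0, 0, 0, 0, 0, 3, -1], [0, 0, 0, 0, 0, 6, -1], [0, 0, 0, 0, 0, 8, -1], [0, 0, 0, 0, 0, 9, -1], [0, 0, 0, 0, 0, 9, -1], [0, 0, 0, 0, 0, 9, -1]])

```text
time_s: 10.65
ee_pos: [528.2, 114.1, 57.6]
ee_rot: [180.0, 0.0, 180.0]
force: [-0.3, 0.6, 2.3]
gripper_width: 0.4
gripper_force: 1.2
```

Emit:
carry_out(commands=[[0, 0, 0, 0, 0, 1, -1], [0, 0, 0, 0, 0, 2, -1], [0, 0, 0, 0, 0, 3, -1], [0, 0, 0, 0, 0, 3, -1], [0, 0, 0, 0, 0, 3, -1]])

```text
time_s: 11.15
ee_pos: [528.2, 114.1, 54.5]
ee_rot: [180.0, 0.0, 180.0]
force: [-0.2, 0.8, 4.1]
gripper_width: 0.2
gripper_force: 2.3
```

Emit:
carry_out(commands=[[0, 0, 0, 0, 0, -10, -1], [0, 0, 0, 0, 0, -50, -1], [0, 0, 0, 0, 0, -100, -1], [0, 0, 0, 0, 0, -150, -1], [0, 0, 0, 0, 0, -160, -1], [0, 0, 0, 0, 0, -160, -1], [0, 0, 0, 0, 0, -160, -1], [0, 0, 0, 0, 0, -160, -1]])

```text
time_s: 11.95
ee_pos: [526.8, 113.7, 212.0]
ee_rot: [-179.9, -0.3, 180.0]
force: [0.3, 1.0, -0.4]
gripper_width: 0.5
gripper_force: 0.0
```

All three force readings show full presses, with about 4.2 mm on tare. I'll check that the tally hasn't moved, then hand in.

Run:
```python
from h import *
a=cv2.imread("pics/top1.png"); b=grab_frame("top")[:,:,::-1]
d=cv2.GaussianBlur(cv2.absdiff(a,b),(5,5),0).max(2)
print("tally region diff",d[232:285,175:225].max(), "loose plug/blue",d[290:345,170:260].max())
print(workorder.job_done())
```

```text
tally region diff 5 loose plug/blue 87
the job is handed in; nothing more can be done
None
```

I pressed the print key, the tally plunger and the tare key in that order, and handed the job in at about 12 s. Contact forces of 4.8, 5.2 and 4.1 N put each past its press threshold. The tally's patch of the top view was unchanged at the end, but the patch with the blue look-alike and the plug beside it did change. I didn't look into that: it is probably the arm in view, as every pass there was at z ≈ 214 mm.

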